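# Take the blanking cap of unknown thread off the gas stove's inlet

### The arm

A 6-joint arm with a two-finger parallel gripper is mounted at the origin on the work surface. World frame = base frame: x ahead of the robot, y to its left, z up, the work surface at z = 0. Lengths are in m, angles in degrees, forces in N, time in s.
With the tool pointing down it reaches from about 0.25 to 0.725 m from the base axis. Payload 9.7 kg.
Tool frame: the origin (TCP) lies midway between the tips of the shut fingers; the grasp point (between the pads) lies 19 mm behind it (bot.pinch_z is the distance from the TCP to the grasp point, in m); z points along the fingers, y is the line along which they close (so a half turn about z gives the same grasp; the last joint's range is limited). The gripper opens to 85 mm and grips with 20 to 120 N. Pads are 22 mm wide; open, the fingers measure 114 mm over their backs; the gripper's body (76 mm by 85 mm) begins 54 mm behind the grasp point. The pads swing forward as they close: fully open they stand 13 mm farther back than shut.
Start: joints at [-70.417, 4.979, 10.078, 95.1, 0, 90], TCP at [0.184, -0.518, 0.231] pointing down, gripper open.
Joint ranges: [-179.16, 179.16], [-48.56, 103.87], [-65.8, 70.77], [-126.05, 130.52], [-82.76, 87.17], [-180, 180]. Speed limits (degrees/s): [127.2, 127.2, 147.25, 180, 180, 180].

### API

Orientations are given as [roll, pitch, yaw] about the fixed x, y, z axes, in that order (R = Rz(yaw) Ry(pitch) Rx(roll)).
In Python, from workcell import sensors, camera, ticket, bot gives the robot as it stands.
- The arm moves only by the shell command python3 -m handwheel 'ROWS' [FORCE]. ROWS is a JSON object of lists of equal length, an entry for each row: "gripper": the opening, from -1 (shut) to 1 (fully open); "slide": the shift along the tool's x, y, z in mm, a list of three; "yaw": the turn about the tool's z in rad. A call has 1 to 8 rows; each row shifts and turns the commanded pose from where the row before left it, along the tool's axes as they then stand; what a row does not reach is not made up. A row lasts 1/12 s, in which the tool goes at most 41.7 mm and 7.16 degrees, less where a joint would pass 70% of its speed; a pose out of reach is approached as far as the arm can. A call is refused whole if a number of a shift passes 41.7 or a number of a turn 0.125, either way. A call with a gripper value outside its range is refused whole. The fingers move at their own pace and stop on an object; FORCE is the grip in N (left out, the last holds). Time passes only in rows, so rows that do not move let the fingers close. It gives the time, the measured TCP pose, the force, the opening and the grip force at its end, in the units of the state.
- sensors.get_obs(): the state, without advancing time (a new reading comes with each control period).
- camera(name): name is "scene" or "top"; returns a dict with "img" (384x512x3 uint8, red, green, blue), "fx", "fy", "cx", "cy" (pixels), "R" (3x3) and "t" (3): a world point X has camera coordinates R X + t. Camera axes: x right, y down, z forward; pixel columns grow to the right and rows downward; lengths in m; the calibration is good to about 2 mm. A picture is of the moment at which its call begins. There is no depth.
- ticket.job_done(): hands the job in; it is judged then, once.
The state is a dict: "time": time; "q": joint angles; "qd": joint speeds; "joint_efforts": joint torques, N m; "ee_pos": TCP position; "tcp_rot": TCP orientation; "wrist_force": force on the tool from outside, world axes, zero at the start; "torque": the same for the moment, N m; "opening": finger opening in m; "grasp_force": force on a finger pad.
Only numpy, scipy, OpenCV 4.12 (cv2) and the standard library are available. Lean on these libraries where they do the work, as an engineer would, in place of code of your own. Each camera call takes 0.05 s, during which the arm holds its last target. There are 200 camera calls.

### The job

Raise the stiff lid of the green gas stove to about 75 degrees, never past upright towards the shelf behind it, and let go of it so that it stands by itself. Then unscrew the brass hexagonal blanking cap from the gas inlet inside: nobody knows whether its thread is left- or right-hand, so feel both ways which one gives, unscrew it that way and lift it off. Finish still holding the cap in the gripper, upright and at rest about 8 cm above the inlet, with the lid still at its angle and everything else left where it was.

Things in the scene. Friction and masses are not known exactly. Their poses are not given: they have to be found in the camera images.
- stove: fixed portable gas stove, green steel case 250 (x) x 400 (y) mm, rim 52 mm high. Origin: centre of its underside; x from the front (knob) to the hinge side, y to its left. Right: burner, pan support 71 mm high; heat shield at y 22, 70 mm high; left: gas bay with the capped inlet, behind it a grey housing (x 36 to 100, y 90 to 160 mm, 84 mm high). Turned up to 0.3 rad either way.
- lid (a joint): lid angle in rad: 0 closed, 1.309 = 75 degrees, 1.571 upright, end stop 1.92; starts at 0 to 0.2. Green shell lid 245 x 400 x 38 mm, 0.6 kg, hinged along the case's far (+x) top edge. Stiff hinge: it stays at any angle where it is left; raising takes 6 to 10 N at the handle.
- lid_handle (a point): middle of the lid's bow handle: steel bar 10 mm thick, 110 mm long, parallel to the hinge, 45 mm above the lid's top; with the lid closed 215 mm in front of the hinge axis and 83 mm above it. Pinch it across; it can turn between the pads. Lean the gripper half the lid's angle as it rises and open it only some 20 mm to let go, else it meets the lid. Axes: the lid's (z out of its top).
- lid_hinge (a point): middle of the lid's hinge axis, which runs along the stove's y; 122 mm behind the stove's centre, 52 mm above the table. The lid opens from the robot's side up and away (front edge goes up, then to +x). Axes: the lid's.
- inlet (a point): gas inlet in the gas bay: centre of the flat brass shoulder (43 mm across) on which the cap sits, at stove x -60, y 105 mm, 48 mm above the table; axes as the stove's. The threaded stub on it (29 mm across, 18 mm high) is hidden in the cap. From its axis to the front wall 62 mm, left wall 92, heat shield 82, housing 96 mm.
- cap: loose brass hexagonal cap screwed on the inlet, 38 mm across flats (44 over corners), 32 mm high, 0.10 to 0.2 kg. Origin: centre of its underside. Flats face +x and every 60 degrees on; a red stripe on top points to +x. Starts within 0.04 rad of the stove's yaw. Grip two flats with 20 to 30 N, pads 5 mm or more above the underside.
- cap_top (a point): middle of the cap's top. The thread (coarse, two-start) is left- or right-hand, nothing shows which. Wrong way: stopped hard within 0.15 rad (over 0.5 N m). Right way: easy, rising 3.5 mm per quarter turn (plus 1.5 mm free play up); follow the rise. Off the thread after about 1.3 to 1.4 rad, then it lifts straight off; at about 1.85 rad it is stopped again. Free of the stub 20 mm up.
- jar: bystander: lever-top glass jar with rubber-edged lid, 82 mm across, 90 mm high, on the table at the right. Origin: centre of its underside.
- spice: bystander: amber spice jar with red cap, 48 mm across, 85 mm high, on the table at the left. Origin: centre of its underside.
- bowl: bystander: blue ceramic bowl, 150 mm across, 65 mm high, on the table to one side of the stove. Origin: centre of its underside.
- sieve: bystander: stainless sieve, 160 mm across, 55 mm high, black handle reaching 185 mm from its centre along its +x, on the table to the other side. Origin: centre of its underside.
- tea_tin: bystander: red and yellow tea tin 77 x 77 x 118 mm, on the table at the right in front. Origin: centre of its underside.
- regulator: bystander: hose regulator that goes on next, aluminium disc 64 mm across, 30 mm high, with brass stubs, on the table at the left in front. Origin: centre of its underside.

How it is judged (in metres and radians):
On the way, in this order (a step that is already met when the one before it is completed fails the run):
1. the lid stands by itself at about 75 degrees, let go (value of joint lid between 1.169 and 1.449 rad and contact force between the fingers and stove below 0.2 N), for 0.3 s.
2. the cap has been turned most of a quarter turn on its thread (angle between the x axis of cap and the x axis of inlet, either way round above 0.8 rad and z of cap in the frame of inlet below 0.012 m and horizontal distance between cap and inlet below 0.01 m).
3. the cap is off the stub, in the fingers (z of cap in the frame of inlet above 0.022 m and contact force between the fingers and cap above 1 N), for 0.1 s.
At the end, for the whole second after the job is handed in: The fingers hold the cap at rest, upright within 15 degrees, 5 to 15 cm above the inlet's shoulder and within 5 cm of straight above it, nothing touching the stove; the lid stands at 75 degrees within 8 either way; the six bystanders are within 2 cm of where they were (all of step 1 and z of cap in the frame of inlet between 0.05 and 0.15 m and horizontal distance between cap and inlet below 0.05 m and angle between cap's own z axis and vertical below 0.26 rad and contact force between the fingers and cap above 1 N and contact force between cap and stove below 0.1 N and contact force between the arm and stove below 0.2 N and linear speed of cap below 0.03 m/s and distance of each of jar, spice, bowl, sieve, tea_tin, regulator from where it was at the start of the episode below 0.02 m); the arm keeps its last pose, push and grip.
It fails at once if the lid swings past upright (value of joint lid above 1.62 rad).
It fails at once if a bystander is knocked from its place (distance of any of jar, spice, bowl, sieve, tea_tin, regulator from where it was at the start of the episode above 0.03 m).
It also fails if it takes over 58 s, if anything falls off the work surface, if the arm or the gripper's body presses on something with over 40 N, if the wrist force passes 120 N, or if a joint passes its speed limit or range.

## Working session

There is one attempt and no reset: what is moved stays moved. The work goes in short steps, Python scripts to look and compute and a shell command to move; the robot and the scene stay as the last step left them, time stands still between calls to the robot, and variables do not carry over. Pictures are saved under pics/ and viewed, at most 10 in all, crops included, and the job is handed in when it is done.

```bash
ls; mkdir -p pics
python3 - <<'E'
from workcell import sensors, camera, ticket, bot
import cv2, numpy as np
o=sensors.get_obs(); print({k:np.round(v,3).tolist() for k,v in o.items()}, bot.pinch_z)
for n in("scene","top"):
    c=camera(n); cv2.imwrite(f"pics/{n}0.png",c["img"][:,:,::-1]); print(n,c["fx"],c["cx"],c["cy"],np.round(c["R"],3).tolist(),np.round(c["t"],3).tolist())
E
```

```text
pics
{'time': 0.0, 'q': [-70.415, 5.011, 10.035, 95.099, -0.0, 89.999], 'qd': [-0.029, 0.072, -0.093, -0.01, -0.005, 0.018], 'joint_efforts': [-0.001, -52.038, 46.48, 0.016, -0.0, 0.0], 'ee_pos': [0.184, -0.518, 0.231], 'tcp_rot': [-179.925, 0.0, 19.586], 'wrist_force': [-0.177, -0.374, 0.182], 'torque': [-0.002, -0.007, 0.019], 'grasp_force': 0.0, 'opening': 0.085} 0.0187
scene 375.0371073867801 256.8298628216572 188.75820950365608 [[-0.721, 0.693, 0.016], [0.5, 0.537, -0.679], [-0.479, -0.482, -0.734]] [0.369, -0.189, 1.421]
top 476.56603611155634 262.1133591496315 195.7905876805563 [[-0.017, -1.0, 0.013], [-0.98, 0.014, -0.198], [0.198, -0.016, -0.98]] [-0.011, 0.502, 1.444]
```

View pics/scene0.png

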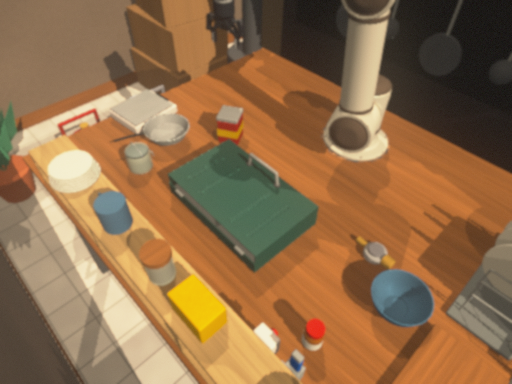

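View pics/top0.png

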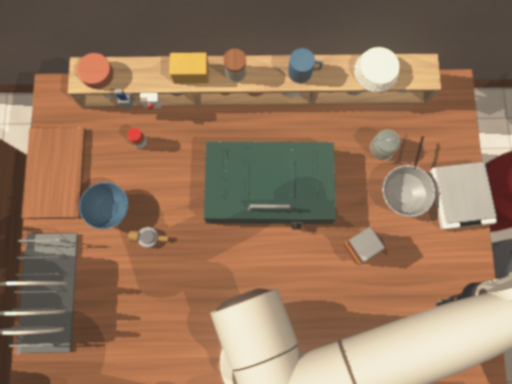

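The top view shows the stove's green lid at about cols 205–334, rows 142–222, with the handle at (248–290, 207). In the scene view the handle runs from (248,156) to (278,184). The stove's yaw is close to 0. Next I'll measure the handle in both views.

```bash
cat > h.py <<'E'
import numpy as np, cv2
from workcell import sensors, camera, ticket, bot
def ray(c,u,v):
    R,t=np.array(c["R"]),np.array(c["t"]); d=R.T@np.array([(u-c["cx"])/c["fx"],(v-c["cy"])/c["fy"],1]); return -R.T@t,d
def onz(c,p,z):
    o,d=ray(c,*p); return o+d*(z-o[2])/d[2]
def tri(c1,p1,c2,p2):
    o1,d1=ray(c1,*p1);o2,d2=ray(c2,*p2); s=np.linalg.lstsq(np.c_[d1,-d2],o2-o1,rcond=None)[0]
    a,b=o1+s[0]*d1,o2+s[1]*d2; return (a+b)/2,np.linalg.norm(a-b)
def proj(c,X):
    x=np.array(c["R"])@X+np.array(c["t"]); return np.array([c["fx"]*x[0]/x[2]+c["cx"],c["fy"]*x[1]/x[2]+c["cy"]])
def green(img):
    h=cv2.cvtColor(img,cv2.COLOR_RGB2HSV); m=cv2.inRange(h,(65,60,20),(95,255,160))
    m=cv2.morphologyEx(m,cv2.MORPH_OPEN,np.ones((3,3)))
    cs=cv2.findContours(m,cv2.RETR_EXTERNAL,cv2.CHAIN_APPROX_NONE)[0]; return max(cs,key=cv2.contourArea)
E
python3 - <<'E'
from h import *
a,b=camera("top"),camera("scene")
for n,c in(("top",a),("scene",b)):
    img=c["img"]; k=green(img); hull=cv2.convexHull(k)
    print(n,cv2.contourArea(hull),cv2.approxPolyDP(hull,5,True)[:,0].tolist(),cv2.minAreaRect(hull))
    m=np.zeros(img.shape[:2],np.uint8); cv2.drawContours(m,[hull],-1,255,-1)
    m=cv2.erode(m,np.ones((7,7)))
    hs=cv2.cvtColor(img,cv2.COLOR_RGB2HSV); bar=((hs[...,1]<70)&(hs[...,2]>80)&(m>0)).astype(np.uint8)
    nn,l,st,ce=cv2.connectedComponentsWithStats(bar)
    for i in range(1,nn):
        if st[i,4]>15:
            ys,xs=np.where(l==i); print(st[i],cv2.minAreaRect(np.c_[xs,ys].astype(np.float32)))
r=[cv2.resize(b["img"][130:280,160:330],None,fx=4,fy=4,interpolation=2)[:,:400*2]]
cv2.imwrite("pics/crop1.png",cv2.resize(np.vstack([cv2.resize(b["img"][135:270,160:330],(510,405)),]),None,fx=1,fy=1)[:,:,::-1])
cv2.imwrite("pics/crop2.png",cv2.resize(a["img"][132:237,195:345],(750,525),interpolation=2)[:,:,::-1])
E
```

```text
top 1666.0 [[293, 167], [292, 179], [271, 199], [236, 195], [243, 169], [266, 163]] ((263.5, 181.0), (36.0, 59.0), 90.0)
[ 237  166   54   31 1193] ((263.5, 181.0), (30.0, 53.0), 90.0)
scene 1572.0 [[217, 187], [266, 197], [275, 220], [241, 223], [227, 215]] ((244.79258728027344, 206.97134399414062), (65.62199401855469, 32.76993179321289), 19.179006576538086)
[220 190  52  34 546] ((244.65000915527344, 206.5500030517578), (57.237220764160156, 24.66576385498047), 18.43494987487793)
[240 215  12   8  21] ((245.5076904296875, 219.36154174804688), (12.155402183532715, 3.1008682250976562), 29.744882583618164)
```

View pics/crop2.png

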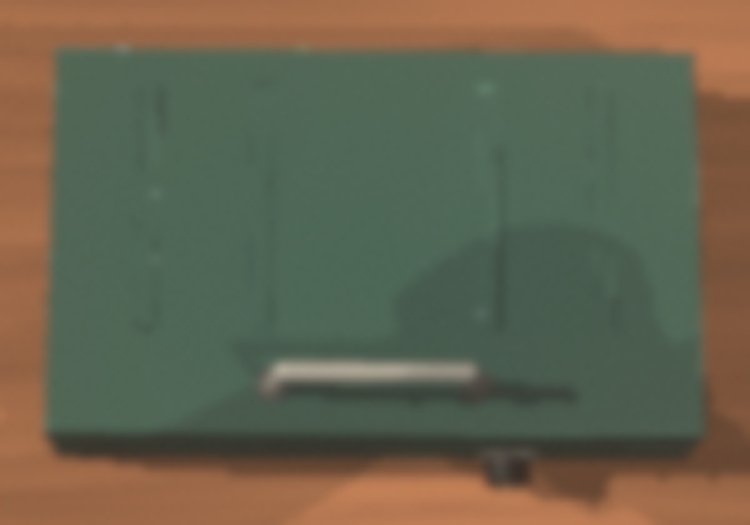

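View pics/crop1.png

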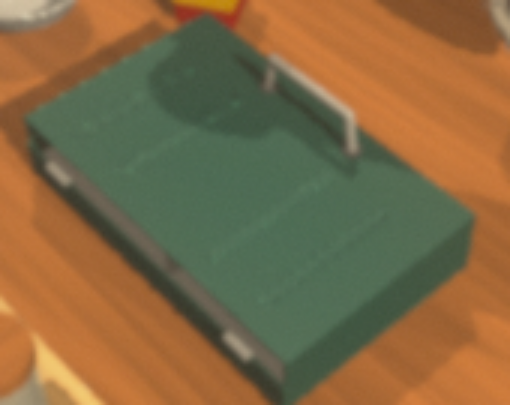

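The crops show the handle bar in the top view from about (249.4,206.4) to (290.6,206.3), and in the scene view from (250.3,155.7) to (277.3,173.3). The lid's top corners in the top view are at (204,219), (336,220), (333,142) and (206,142).

Run:
```python
from h import *
a,b=camera("top"),camera("scene")
off=np.array([0,0])
# bar mask
for n,c,(x0,x1,y0,y1) in(("top",a,(240,300,200,213)),("scene",b,(244,284,150,182))):
    im=c["img"].astype(int); m=np.zeros(im.shape[:2],np.uint8)
    s=im[y0:y1,x0:x1]; m[y0:y1,x0:x1]=((s[...,0]>s[...,1]+2)&(s[...,1]>105)&(s[...,0]-s[...,2]<60))
    nn,l,st,ce=cv2.connectedComponentsWithStats(m); i=1+np.argmax(st[1:,4]); print(n,st[i],ce[i])
T=[(249.4,206.4),(290.6,206.3)];S=[(277.3,173.3),(250.3,155.7)]
P=[tri(a,T[i],b,S[i]) for i in(0,1)]; print(P); d=P[0][0]-P[1][0]; print(np.linalg.norm(d),np.degrees(np.arctan2(-d[0],d[1])), (P[0][0]+P[1][0])/2)
for z in (0.09,.1): print(z,[np.round(onz(a,p,z),4).tolist() for p in[(204.2,219),(336,220),(333.4,142.4),(206,141.6)]])
F=[(tri(a,(204.2,219),b,(160+472/3,135+217/3))),tri(a,(336,220),b,(160+210/3,135+13/3)),tri(a,(333.4,142.4),b,(160+27/3,135+119/3))]; print(F)
```

```text
top [248 205  42   5 114] [266.85087719 206.07017544]
scene [249 154  31  28 119] [266.40336134 167.25210084]
[(array([0.45281322, 0.02101077, 0.13907106]), np.float64(0.0005527544736682077)), (array([ 0.45161267, -0.09870698,  0.12838357]), np.float64(0.005656019831879691))]
0.12019985597712488 -0.5745528375722315 [ 0.45221294 -0.0388481   0.13372731]
0.09 [[0.4252, 0.1581, 0.09], [0.4161, -0.2402, 0.09], [0.6613, -0.2438, 0.09], [0.669, 0.1542, 0.09]]
0.1 [[0.4236, 0.157, 0.1], [0.4147, -0.2385, 0.1], [0.6581, -0.242, 0.1], [0.6657, 0.1532, 0.1]]
[(array([0.42588895, 0.15919565, 0.08365773]), np.float64(0.0009688851847594358)), (array([ 0.41469123, -0.23846901,  0.08740018]), np.float64(0.005527918436530189)), (array([ 0.66123047, -0.24278488,  0.0830146 ]), np.float64(0.005976515530954597))]
```

The lid is closed at about 0 rad, the stove yaw is about -1°, and the stove centre is about (0.543,-0.043). That puts the handle at (0.451,-0.040,0.135) and the hinge at (0.665,-0.045,0.052). I'll turn the wrist so the fingers close along x, then move over the handle.

```bash
python3 -m handwheel '{"gripper":[0,0,0,0,0,0,0,0],"slide":[[0,0,0],[0,0,0],[0,0,0],[0,0,0],[0,0,0],[0,0,0],[0,0,0],[0,0,0]],"yaw":[-0.121,-0.121,-0.121,-0.121,-0.121,-0.121,-0.121,-0.121]}' 30
python3 -m handwheel '{"gripper":[0,0,0,0,0,0,0,0],"slide":[[0,0,0],[0,0,0],[40,21,0],[40,21,0],[40,21,0],[40,21,0],[40,21,0],[40,21,0]],"yaw":[-0.121,-0.121,0,0,0,0,0,0]}'
python3 -m handwheel '{"gripper":[-0.2,-0.2,-0.2,-0.2,-0.2,-0.2,-0.2,-0.2],"slide":[[34,21,0],[34,21,0],[34,21,0],[34,21,0],[34,21,0],[34,21,0],[0,0,0],[0,0,0]],"yaw":[0,0,0,0,0,0,0,0]}'
```

```text
time: 0.97
ee_pos: [0.1843, -0.5182, 0.2312]
tcp_rot: [-180.0, -0.0, 75.4]
wrist_force: [0.1, 0.1, -0.1]
opening: 0.043
grasp_force: 0.0
time: 1.63
ee_pos: [0.3051, -0.2973, 0.2314]
tcp_rot: [180.0, 0.0, 88.9]
wrist_force: [0.9, -0.2, -0.5]
opening: 0.0426
grasp_force: 0.0
time: 2.3
ee_pos: [0.4352, -0.0957, 0.231]
tcp_rot: [-180.0, -0.0, 89.2]
wrist_force: [-1.2, 0.4, -0.0]
opening: 0.0343
grasp_force: 0.0
```

```bash
python3 -m handwheel '{"gripper":[-0.2,-0.2,-0.2,-0.2,-0.2,-0.2],"slide":[[28,8,0],[28,8,0],[0,0,38],[0,0,38],[0,0,0],[0,0,0]],"yaw":[0,0,0,0,0,0]}'
python3 - <<'E'
from h import *
a=camera("top");b=camera("scene")
p=cv2.resize(a["img"][140:240,200:340],(560,400),interpolation=2);q=cv2.resize(b["img"][90:240,200:330],(347,400),interpolation=2)[:,:240]
cv2.imwrite("pics/g1.png",np.hstack([p,q])[:,:,::-1])
E
```

```text
time: 2.8
ee_pos: [0.4502, -0.0427, 0.1546]
tcp_rot: [-179.8, -0.0, 88.8]
wrist_force: [-0.7, -0.6, 0.9]
opening: 0.0339
grasp_force: 0.0
```

View pics/g1.png

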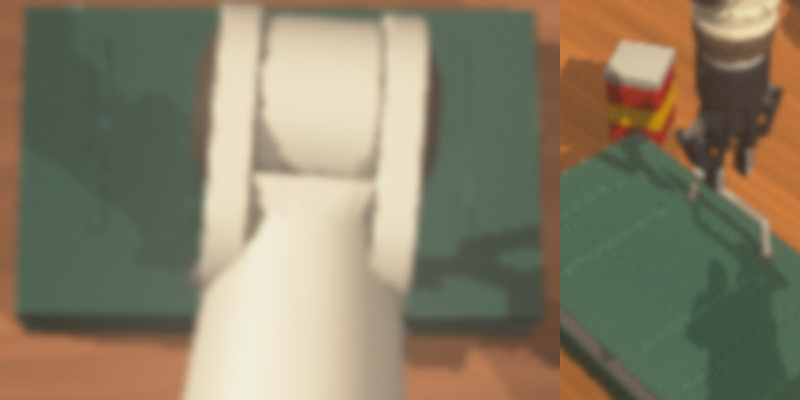

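The crop shows the fingers above the bar, with the bar running from about (695,178) to (770,225). I'll check the projection before going down.

Run:
```python
from h import *
b=camera("scene")
for X in ([.4502,-.0427,.1546],[.451,-.04,.135],[.451,.015,.135],[.451,-.095,.135]):
    p=proj(b,np.array(X)); print(p.round(1),((p-[200,90])*2.667+[560,0]).round())
```

```text
[262.7 158. ] [727. 181.]
[262.9 163.4] [728. 196.]
[276.1 172.9] [763. 221.]
[250.4 154.4] [694. 172.]
```

Everything lines up. Next I go down, close on the bar and take a reading.

```bash
python3 -m handwheel '{"gripper":[-0.2,-0.2,-0.2],"slide":[[0,0,20],[0,0,18],[0,0,0]],"yaw":[0,0,0]}'
python3 -m handwheel '{"gripper":[-1,-1,-1,-1,-1,-1],"slide":[[0,0,0],[0,0,0],[0,0,0],[0,0,0],[0,0,0],[0,0,0]],"yaw":[0,0,0,0,0,0]}' 40
```

```text
time: 3.2
ee_pos: [0.4515, -0.0423, 0.1168]
tcp_rot: [-180.0, 0.0, 88.9]
wrist_force: [-0.5, 0.8, 0.1]
opening: 0.0342
grasp_force: 0.0
time: 3.7
ee_pos: [0.4539, -0.0422, 0.1195]
tcp_rot: [179.7, 0.0, 88.9]
wrist_force: [8.4, -1.5, -3.4]
opening: 0.0083
grasp_force: 38.9
```

```bash
python3 -m handwheel '{"gripper":[-1,-1,-1,-1,-1,-1],"slide":[[0,7,-14],[0,7,-14],[0,8,-13],[0,8,-13],[0,0,0],[0,0,0]],"yaw":[0,0,0,0,0,0]}'
python3 - <<'E'
from h import *
a=camera("top");b=camera("scene")
p=cv2.resize(b["img"][60:285,140:340],(533,600),interpolation=2)
cv2.imwrite("pics/g2.png",p[:,:,::-1])
E
```

```text
time: 4.2
ee_pos: [0.4837, -0.0428, 0.1734]
tcp_rot: [179.8, 0.0, 88.9]
wrist_force: [6.8, -1.7, -2.4]
opening: 0.0086
grasp_force: 40.9
```

View pics/g2.png

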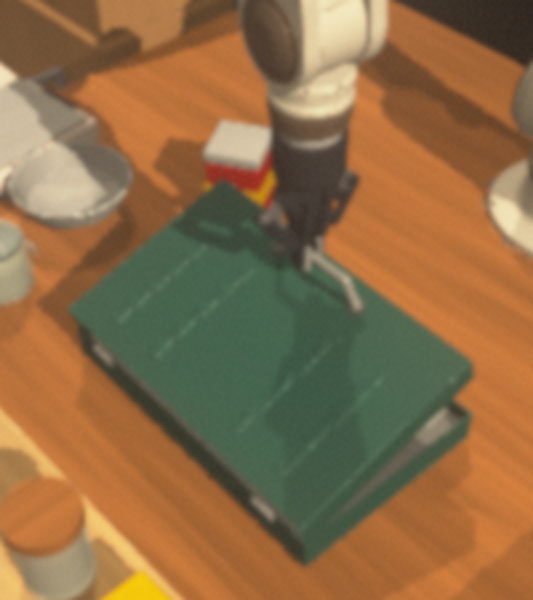

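The lid is lifting, at about 15°, with the bar held. I continue along the arc.

```bash
python3 -m handwheel '{"gripper":[-1,-1,-1,-1,-1,-1,-1],"slide":[[0,9.6,-11.6],[0,9.6,-11.6],[0,11.1,-10.2],[0,11.1,-10.2],[0,12.3,-8.6],[0,12.3,-8.6],[0,0,0]],"yaw":[0,0,0,0,0,0,0]}'
python3 -m handwheel '{"gripper":[-1,-1,-1,-1,-1],"slide":[[0,13.3,-7],[0,13.3,-7],[0,14.1,-5.2],[0,14.1,-5.2],[0,0,0]],"yaw":[0,0,0,0,0]}'
```

```text
time: 4.88
ee_pos: [0.549, -0.0441, 0.2339]
tcp_rot: [179.9, 0.0, 88.9]
wrist_force: [-0.3, -2.3, 4.6]
opening: 0.0086
grasp_force: 41.7
time: 5.3
ee_pos: [0.6036, -0.0452, 0.2583]
tcp_rot: [179.9, 0.0, 88.9]
wrist_force: [2.0, -2.1, 4.9]
opening: 0.0081
grasp_force: 42.9
```

```bash
python3 -m handwheel '{"gripper":[-1,-1,-1,-1,-1,-1,-1,-1],"slide":[[0,14.7,-3.3],[0,14.7,-3.3],[0,15,-1.4],[0,15,-1.4],[0,15,0.6],[0,15,0.6],[0,0,0],[0,0,0]],"yaw":[0,0,0,0,0,0,0,0]}'
python3 - <<'E'
from h import *
from scipy.optimize import least_squares
o=sensors.get_obs();P=np.array([(.4539,.1195),(.4837,.1734),(.549,.2339),(.6036,.2583),(o["ee_pos"][0],o["ee_pos"][2])])
r=least_squares(lambda c:np.hypot(*(P-c).T)-.2305,[.668,.035]); print(r.x,r.fun*1000)
d=P-r.x; print(np.degrees(np.arctan2(d[:,1],-d[:,0]))-21.1)
b=camera("scene"); cv2.imwrite("pics/g3.png",cv2.resize(b["img"][60:285,140:340],(533,600),interpolation=2)[:,:,::-1])
E
```

```text
time: 5.97
ee_pos: [0.6934, -0.0468, 0.2663]
tcp_rot: [179.7, 0.0, 88.9]
wrist_force: [5.7, -2.5, 1.1]
opening: 0.0079
grasp_force: 43.7
[0.66929985 0.03716455] [ 0.09970126 -0.2666345   0.10115235  0.18887635 -0.14597139]
[-0.18090956 15.17970407 37.45503581 52.35319429 74.89800362]
```

View pics/g3.png

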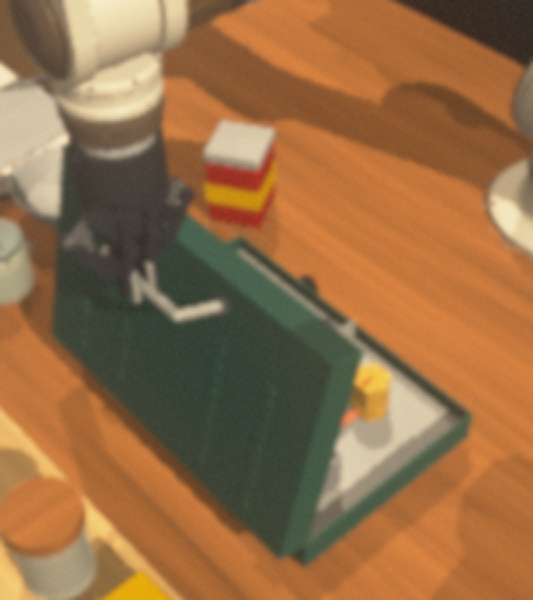

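The picture shows the lid at about 75° (the circle fit gives 74.9°), with the yellow cap visible inside at about (371,392). I'll let go with a small opening.

```bash
python3 -m handwheel '{"gripper":[-0.4,-0.4,-0.4,-0.4,-0.4,-0.4,-0.4],"slide":[[0,0,0],[0,0,0],[0,0,0],[0,0,0],[0,0,0],[0,0,0],[0,0,0]],"yaw":[0,0,0,0,0,0,0]}'
python3 -m handwheel '{"gripper":[-0.4,-0.4,-0.4,-0.4,-0.4],"slide":[[0,0,-5],[0,0,-15],[0,0,-25],[0,0,-25],[0,0,0]],"yaw":[0,0,0,0,0]}'
```

```text
time: 6.6
ee_pos: [0.6918, -0.0463, 0.2647]
tcp_rot: [180.0, -0.0, 88.9]
wrist_force: [0.0, -0.4, -0.5]
opening: 0.0253
grasp_force: 0.0
time: 7.02
ee_pos: [0.6922, -0.0464, 0.341]
tcp_rot: [179.5, 0.0, 88.9]
wrist_force: [0.4, 0.3, 1.1]
opening: 0.0256
grasp_force: 0.0
```

```bash
python3 -m handwheel '{"gripper":[-0.4,-0.4,-0.4,-0.4,-0.4,-0.4,-0.4,-0.4],"slide":[[0,0,-15],[-15,-38,0],[-20,-38,0],[-25,-38,0],[-25,-38,0],[-25,-38,0],[-25,-38,0],[0,0,0]],"yaw":[0,0,0,0,0,0,0,0]}'
python3 - <<'E'
from h import *
a=camera("top");b=camera("scene")
p=cv2.resize(a["img"][110:240,195:345],(518,450),interpolation=2);q=cv2.resize(b["img"][180:280,240:330],(280,311),interpolation=2)
q=cv2.copyMakeBorder(q,0,139,0,0,cv2.BORDER_CONSTANT)
cv2.imwrite("pics/c1.png",np.hstack([p,q])[:,:,::-1])
for n,c in(("top",a),("scene",b)):
    h=cv2.cvtColor(c["img"],cv2.COLOR_RGB2HSV); m=cv2.inRange(h,(15,120,120),(35,255,255))
    nn,l,st,ce=cv2.connectedComponentsWithStats(m)
    for i in range(1,nn):
        if st[i,4]>20 and 190<ce[i,0]<350: print(n,st[i],ce[i].round(1))
E
```

```text
time: 7.68
ee_pos: [0.4986, -0.1602, 0.3542]
tcp_rot: [179.9, 0.1, 88.7]
wrist_force: [-0.3, 0.2, -0.7]
opening: 0.0256
grasp_force: 0.0
top [230 193  12  14 113] [235.5 200.4]
scene [187  28   9   8  22] [190.9  31.5]
scene [188  35  13  11  39] [194.1  40.4]
scene [191  71   8   7  25] [194.8  73.5]
scene [216 121  28  18 207] [229.7 132.2]
scene [272 197  15  21 248] [278.9 206.5]
```

View pics/c1.png

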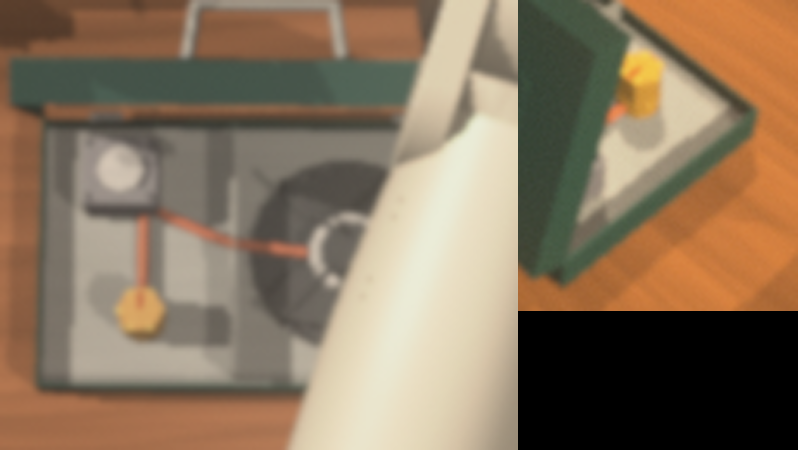

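The cap is at about (140,308) in the left crop, with its stripe pointing up (+x), and it is on the right side of the open lid in the right crop. Now its coordinates.

Run:
```python
from h import *
a=camera("top");b=camera("scene")
print(onz(a,(235.6,199.0),.08),onz(a,(235.6,200.2),.068),tri(a,(235.6,200.2),b,(278.9,206.5)),onz(b,(278.9,206.5),.066))
# case front edge / left edge rim corners from crop (z=.052) : front-left (38,388), right front ~(300,390); back-left (45,122)
for p in((38,388),(300,392),(45,122)): print(onz(a,(195+p[0]/3.453,110+p[1]/3.461),.052))
```

```text
[0.48723637 0.06347568 0.08      ] [0.48580703 0.06398281 0.068     ] (array([0.48720089, 0.0656895 , 0.05624405]), np.float64(0.0030152118622413498)) [0.49276714 0.07228477 0.066     ]
[0.42121127 0.15652885 0.052     ]
[ 0.41404932 -0.07823256  0.052     ]
[0.66905866 0.15162077 0.052     ]
```

```bash
python3 -m handwheel '{"gripper":[0.3,0.3,0.3,0.3,0.3,0.3,0.3,0.3],"slide":[[37,-2.5,0],[37,-2.5,0],[37,-2.5,0],[37,-2.5,0],[37,-2.5,0],[37,-2.5,0],[0,0,0],[0,0,0]],"yaw":[0,0,0,0,0,0,0,0]}'
python3 -m handwheel '{"gripper":[0.3,0.3,0.3,0.3,0.3,0.3,0.3],"slide":[[0,0,38],[0,0,38],[0,0,38],[0,0,38],[0,0,38],[0,0,0],[0,0,0]],"yaw":[0,0,0,0,0,0,0]}'
```

```text
time: 8.55
ee_pos: [0.4937, 0.0672, 0.3515]
tcp_rot: [-179.9, 0.0, 89.2]
wrist_force: [0.3, 0.3, 0.1]
opening: 0.0556
grasp_force: 0.0
time: 9.13
ee_pos: [0.4924, 0.0639, 0.1612]
tcp_rot: [-179.8, 0.0, 88.9]
wrist_force: [0.0, 0.0, 0.8]
opening: 0.0556
grasp_force: 0.0
```

```bash
python3 -m handwheel '{"gripper":[0.3,0.3,0.3,0.3,0.3],"slide":[[0,-4.5,0],[0,0,30],[0,0,25],[0,0,0],[0,0,0]],"yaw":[0,0,0,0,0]}'
python3 - <<'E'
from h import *
b=camera("scene");a=camera("top")
q=cv2.resize(b["img"][150:270,220:330],(550,600),interpolation=2)
cv2.imwrite("pics/c2.png",q[:,:,::-1])
E
```

```text
time: 9.55
ee_pos: [0.4893, 0.0645, 0.1093]
tcp_rot: [179.9, -0.0, 88.9]
wrist_force: [-0.1, 0.4, 1.1]
opening: 0.0555
grasp_force: 0.0
```

View pics/c2.png

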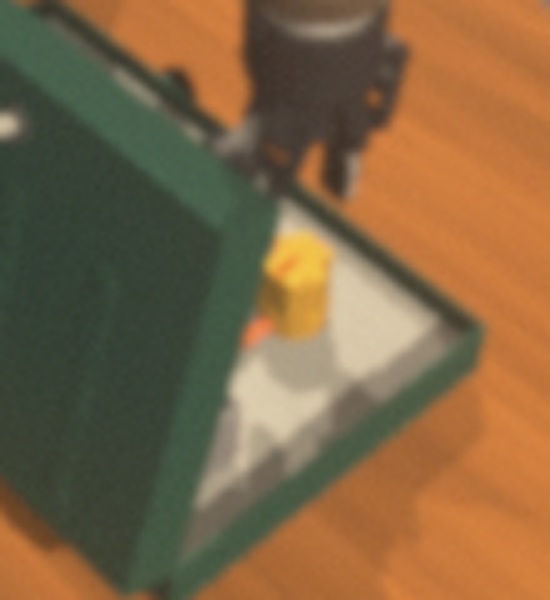

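The cap's top centre is at crop (297,258), which is scene pixel (279.4,201.6), and the fingers sit above it and to each side. I'll check it against the TCP.

Run:
```python
from h import *
b=camera("scene");a=camera("top")
print(onz(b,(279.4,201.6),.08), tri(a,(235.6,199.2),b,(279.4,201.6)), proj(b,np.array([.489,.0645,.08])),proj(b,np.array([.489,.0645,.109])))
```

```text
[0.48731644 0.06791631 0.08      ] (array([0.48623014, 0.06491716, 0.07712501]), np.float64(0.0032370187205819465)) [278.15838658 201.25075565] [278.74514257 194.63084737]
```

```bash
python3 -m handwheel '{"gripper":[0.3,0.3,0.3,0.3,0.3],"slide":[[0.5,-1.5,20],[0,0,20],[0,0,13],[0,0,0],[0,0,0]],"yaw":[0,0,0,0,0]}'
python3 -m handwheel '{"gripper":[-1,-1,-1,-1,-1,-1],"slide":[[0,0,0],[0,0,0],[0,0,0],[0,0,0],[0,0,0],[0,0,0]],"yaw":[0,0,0,0,0,0]}' 28
python3 -c "
from h import *
o=sensors.get_obs();print(o['torque'],o['wrist_force'],o['q'])"
```

```text
time: 10.17
ee_pos: [0.4873, 0.0651, 0.055]
tcp_rot: [180.0, -0.0, 88.9]
wrist_force: [0.1, 0.6, 0.5]
opening: 0.0559
grasp_force: 0.0
time: 10.67
ee_pos: [0.4881, 0.0651, 0.0559]
tcp_rot: [179.8, -0.0, 88.9]
wrist_force: [-0.6, -0.7, 6.3]
opening: 0.0375
grasp_force: 28.5
[-0.07222608  0.26136222 -0.00857174] [-0.62034286 -0.69748579  6.25569709] [ 7.60296835e+00 -2.75292957e+00 -1.71896681e+01  7.54036858e+01
 -3.82798583e-03  9.86922333e+01]
```

The cap is gripped at 37.5 mm. Now I feel counter-clockwise from above, which is negative tool yaw.

```bash
python3 -m handwheel '{"gripper":[-1,-1,-1,-1,-1],"slide":[[0,0,0],[0,0,0],[0,0,-0.2],[0,0,-0.2],[0,0,0]],"yaw":[-0.04,-0.04,-0.04,-0.04,0]}'
python3 -c "
from h import *
o=sensors.get_obs();print(o['torque'],o['q'][5])"
python3 -m handwheel '{"gripper":[-1,-1,-1],"slide":[[0,0,-0.1],[0,0,-0.1],[0,0,0]],"yaw":[-0.04,-0.02,0]}'
python3 -c "
from h import *
o=sensors.get_obs();print(o['torque'],o['q'][5])"
```

```text
time: 11.08
ee_pos: [0.4882, 0.0653, 0.0561]
tcp_rot: [179.8, -0.0, 98.2]
wrist_force: [0.5, 0.8, 6.8]
opening: 0.0378
grasp_force: 28.3
[ 0.24171149 -0.07455671 -0.04206144] 89.4270427116172
time: 11.33
ee_pos: [0.4882, 0.0653, 0.0563]
tcp_rot: [179.8, -0.0, 101.5]
wrist_force: [0.4, 1.0, 6.3]
opening: 0.0379
grasp_force: 28.2
[ 0.20467037 -0.05356267  0.00477586] 86.08338324854114
```

Counter-clockwise gives freely: 0.22 rad with almost no torque. I feel the other way too, back past the start.

```bash
python3 -m handwheel '{"gripper":[-1,-1,-1,-1,-1,-1],"slide":[[0,0,0.2],[0,0,0.2],[0,0,0.2],[0,0,0],[0,0,0],[0,0,0]],"yaw":[0.07,0.08,0.07,0.06,0.04,0]}'
python3 -c "
from h import *
o=sensors.get_obs();print(o['torque'],o['q'][5])"
```

```text
time: 11.83
ee_pos: [0.4879, 0.065, 0.0558]
tcp_rot: [179.9, -0.0, 83.0]
wrist_force: [-0.5, -1.1, 8.3]
opening: 0.0376
grasp_force: 28.8
[-0.04983958  0.4187517   0.04541058] 104.63654721135742
```

```bash
python3 -m handwheel '{"gripper":[-1,-1,-1],"slide":[[0,0,0],[0,0,0],[0,0,0]],"yaw":[0.04,0.04,0]}'
python3 -c "
from h import *
o=sensors.get_obs();print(o['torque'],o['q'][5])"
```

```text
time: 12.08
ee_pos: [0.4878, 0.0651, 0.0559]
tcp_rot: [179.9, -0.0, 78.4]
wrist_force: [-2.5, -1.2, 8.9]
opening: 0.0376
grasp_force: 30.1
[-0.03230237  0.48636473  0.30813995] 109.18894768658075
```

Clockwise stops hard: the torque rises to 0.31 N m about 0.18 rad past the start. So the thread is right-hand and I unscrew counter-clockwise, following the rise.

```bash
python3 -m handwheel '{"gripper":[-1,-1,-1,-1,-1,-1,-1,-1],"slide":[[0,0,0],[0,0,0],[0,0,-0.3],[0,0,-0.3],[0,0,-0.3],[0,0,-0.3],[0,0,-0.3],[0,0,-0.3]],"yaw":[-0.1,-0.1,-0.1,-0.1,-0.1,-0.1,-0.1,-0.1]}'
python3 -m handwheel '{"gripper":[-1,-1,-1,-1,-1,-1,-1],"slide":[[0,0,-0.3],[0,0,-0.3],[0,0,-0.3],[0,0,-0.3],[0,0,-0.3],[0,0,0],[0,0,0]],"yaw":[-0.1,-0.1,-0.1,-0.1,-0.1,0,0]}'
python3 -c "
from h import *
o=sensors.get_obs();print(o['torque'],o['q'][5])"
```

```text
time: 12.75
ee_pos: [0.488, 0.0651, 0.0572]
tcp_rot: [179.9, 0.1, 124.6]
wrist_force: [0.9, -0.4, 3.3]
opening: 0.0377
grasp_force: 27.8
time: 13.33
ee_pos: [0.4878, 0.0651, 0.0583]
tcp_rot: [179.9, 0.1, 152.9]
wrist_force: [1.3, -0.3, 5.8]
opening: 0.0377
grasp_force: 28.4
[-0.02739414 -0.28721893  0.02194453] 34.73892647321308
```

```bash
python3 -m handwheel '{"gripper":[-1,-1,-1,-1,-1,-1],"slide":[[0,0,-0.4],[0,0,-0.4],[0,0,-0.4],[0,0,-0.4],[0,0,0],[0,0,0]],"yaw":[-0.1,-0.1,-0.1,-0.08,0,0]}'
python3 -c "
from h import *
o=sensors.get_obs();print(o['torque'],o['q'][5])"
python3 -m handwheel '{"gripper":[-1,-1,-1,-1],"slide":[[0,0,-1],[0,0,-1],[0,0,-1],[0,0,0]],"yaw":[0,0,0,0]}'
```

```text
time: 13.83
ee_pos: [0.4875, 0.0652, 0.0594]
tcp_rot: [180.0, 0.0, 174.6]
wrist_force: [2.4, 0.6, 3.5]
opening: 0.0377
grasp_force: 28.2
[ 0.234292   -0.45300526  0.03993095] 13.044125055307223
time: 14.17
ee_pos: [0.4872, 0.0653, 0.0617]
tcp_rot: [180.0, -0.0, 174.7]
wrist_force: [3.7, 1.8, -2.9]
opening: 0.0372
grasp_force: 28.6
```

```bash
python3 -m handwheel '{"gripper":[-1,-1,-1,-1],"slide":[[0,0,-1.5],[0,0,-1.5],[0,0,-1.5],[0,0,0]],"yaw":[0,0,0,0]}'
python3 -c "
from h import *
o=sensors.get_obs();print(o['torque'],o['q'][5])"
```

```text
time: 14.5
ee_pos: [0.4872, 0.0653, 0.0662]
tcp_rot: [180.0, -0.0, 174.7]
wrist_force: [4.1, 2.5, -2.1]
opening: 0.0378
grasp_force: 28.8
[ 0.48905759 -0.80207127 -0.04979923] 12.912350716524411
```

```bash
python3 -m handwheel '{"gripper":[-1,-1,-1,-1,-1,-1,-1],"slide":[[0,0,-3],[0,0,-4],[0,0,-4],[0,0,-4],[0,0,-4],[0,0,-4],[0,0,0]],"yaw":[0,0,0,0,0,0,0]}'
python3 -c "
from h import *
o=sensors.get_obs();print(o['torque'],o['q'][5])"
```

```text
time: 15.08
ee_pos: [0.4874, 0.065, 0.0905]
tcp_rot: [180.0, 0.1, 174.8]
wrist_force: [-0.3, -0.2, -1.3]
opening: 0.0377
grasp_force: 29.0
[ 0.00033675 -0.00418519 -0.00227094] 12.762491688672428
```

The cap is free, at about 1.3 N. I raise it to 8 cm and look.

```bash
python3 -m handwheel '{"gripper":[-1,-1,-1,-1,-1,-1,-1],"slide":[[0,0,-12],[0,0,-15],[0,0,-12],[0,0,-6],[0,0,0],[0,0,0],[0,0,0]],"yaw":[0,0,0,0,0,0,0]}'
python3 - <<'E'
from h import *
b=camera("scene");a=camera("top")
q=cv2.resize(b["img"][90:290,130:340],(630,600),interpolation=2)
cv2.imwrite("pics/f.png",q[:,:,::-1])
print(proj(b,np.array([.4874,.065,.128])))
E
```

```text
time: 15.67
ee_pos: [0.4869, 0.065, 0.1339]
tcp_rot: [-180.0, -0.0, 174.9]
wrist_force: [0.5, -0.3, -1.3]
opening: 0.0374
grasp_force: 29.1
[279.66110528 189.96107015]
```

View pics/f.png

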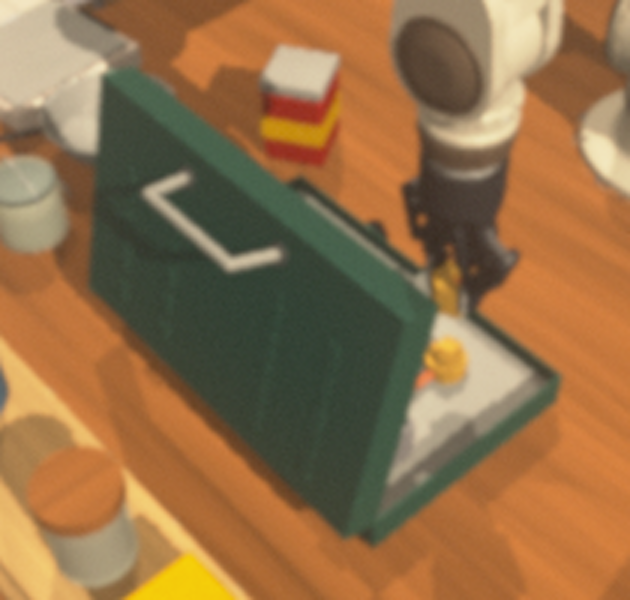

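The picture shows the cap gripped upright at (445,285), the bare stub at (445,360), and the lid standing with its handle's middle at crop (190,228). One check of the lid angle, then I hand in.

Run:
```python
from h import *
b=camera("scene")
for t in (67,71,75,79,83):
    p=np.radians(21.1+t); print(t,proj(b,np.array([.669-.2305*np.cos(p),-.046,.055+.2305*np.sin(p)])).round(1))
print((190/3+130,228/3+90))
print(ticket.job_done())
```

```text
67 [201.5 157.7]
71 [196.3 160.7]
75 [191.  164.2]
79 [185.7 168. ]
83 [180.5 172.2]
(193.33333333333334, 166.0)
the job is handed in; nothing more can be done
None
```

The job is handed in and I saw no verdict: the lid stands by itself at about 75°, the cap came off counter-clockwise (right-hand thread), and it is held upright and at rest about 8 cm above the inlet.

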